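# Take a fruit press apart for washing

### The arm

A 6-joint arm with a two-finger parallel gripper is mounted at the origin on a cart in front of the work surface, level with it; the furniture and walls round the work are solid. World frame = base frame: x ahead of the robot, y to its left, z up, the work surface at z = 0. Lengths are in m, angles in rad, forces in N, time in s.
With the tool pointing down it reaches from about 0.35 to 0.975 m from the base axis. Payload 4.9 kg.
Tool frame: the origin (TCP) lies at the very end of the fingers, on their centre line; the grasp point (between the pads) lies 19 mm behind it; z points along the fingers, y is the line along which they close (so a half turn about z gives the same grasp; the last joint's range is limited). The gripper opens to 85 mm and grips with 20 to 120 N. Pads are 22 mm wide; open, the fingers measure 114 mm over their backs; the gripper's body (76 mm by 85 mm) begins 54 mm behind the grasp point. The pads swing forward as they close: fully open they stand 13 mm farther back than shut.
Start: joints at [-1.431, 0.053, 1.613, -0, 1.476, -0.119], TCP at [0.16, -0.604, 0.231] pointing down, gripper open.
Joint ranges: [-3.01, 3.01], [-1.01, 2.22], [0.06, 2.58], [-1.02, 4.17], [0.09, 2.62], [-3.14, 3.14]. Speed limits (rad/s): [2.57, 2.57, 3.14, 3.14, 3.14, 3.14].

### API

Orientations are given as a unit quaternion [w, x, y, z].
In Python, from plant import state, optics, ticket, nets gives the robot as it stands. The module is installed in compiled form; this text tells all that it offers.
- The arm moves only by the shell command python3 -m inch 'ROWS' [OPENING]. ROWS is JSON, a list of rows, each an object of numbers: "dx", "dy", "dz": the shift along the tool's x, y, z as a fraction of full scale; "rx", "ry", "rz": the turn, a rotation vector about the tool's x, y, z as a fraction of full scale. In form: [{"dx": .., "dy": .., "dz": .., "rx": .., "ry": .., "rz": ..}, ...]. A call has 1 to 5 rows; each row is the pose to reach, as a shift and turn from the pose commanded when the call began, along the tool's axes at that moment; what a row does not reach only later rows make up. Full scale, the value 1, is 0.8 m for a shift and 1.5 rad for a turn. A row lasts 1/10 s, in which the tool goes at most 50 mm and 8.59 degrees, less where a joint would pass 70% of its speed; a pose out of reach is approached as far as the arm can. A call with a number of a shift or a turn outside -1 to 1 is refused whole. A call with a gripper value outside its range is refused whole. OPENING is the opening, from -1 (shut) to 1 (fully open), set as the call begins (- or left out, the last holds). The fingers move at their own pace and stop on an object; the grip force is fixed at half the most. Time passes only in rows, so rows that repeat a pose let the fingers close. It gives the time, the measured TCP pose, the force, the opening and the grip force at its end, in the units of the state.
- state(): the state, without advancing time (a new reading comes with each control period).
- optics.grab_frame(name): name is "scene" or "top"; returns the picture (384x512x3 uint8, red, green, blue); there is no depth.
- optics.camera_info(name): a dict with "fx", "fy", "cx", "cy" (pixels), "k1" (the pictures are not rectified: a ray, as slopes to the right and down, at radius r is drawn at 1 + k1 r^2 times it, then the intrinsics apply), "R" (3x3) and "t" (3): a world point X has camera coordinates R X + t. Camera axes: x right, y down, z forward; pixel columns grow to the right and rows downward; lengths in m; the calibration is good to about 2 mm. A picture is of the moment at which its call begins. camera_info takes no time and is no camera call.
- ticket.job_done(): hands the job in; it is judged then, once.
Trained networks look in the newest picture that a camera, given by its name, has taken for a name from the list of things; names that differ only in an ending like _2 or _b are one class to them, and where a whole thing is asked for, a point or a joint stands for the part that bears it (a point fixed in the world has none). Each returns a list of dicts, best first, with "confidence" (0 to 1); they miss things now and then, are a little off and sometimes report something else, mostly with a low value. They report only what shows in the picture. A call takes as long as a camera call.
- nets.boxes_of(camera, name): "bbox" ([centre column, centre row, width, height] in pixels, round what is visible of it).
- nets.outline_of(camera, name): "pixels" (384x512 bool, what is visible of it) and "bbox" ([centre column, centre row, width, height] in pixels, round what is visible of it).
The state is a dict: "time": time; "joint_pos": joint angles; "joint_vel": joint speeds; "joint_efforts": joint torques, N m; "tool_pos": TCP position; "tool_rot": TCP orientation; "contact_force": force on the tool from outside, world axes, zero at the start; "ft_torque": the same for the moment, N m; "gripper_width": opening from 0.0 (shut) to 1.0 (fully open); "grasp_force": force on a finger pad.
Only numpy, scipy, OpenCV 4.12 (cv2) and the standard library are available. Lean on these libraries where they do the work, as an engineer would, in place of code of your own. Each camera call takes 0.05 s, during which the arm holds its last target. There are 200 camera calls.

### The job

Take the closed fruit press apart for washing in the reverse order of its assembly: unlock the cap by turning it anticlockwise (seen from above) as far as it will go, then take out the presser, and last the strainer cup. Stand each part upright on the draining board as it comes off, before you take out the next, setting it down gently; leave the spice tin, the jar lid and the cork where they are.

Things in the scene. Friction and masses are not known exactly. Their poses are not given: they have to be found in the camera images.
- pot: Cast grey metal pot of the press on a fixed square wooden foot (150 mm). Origin: centre of the foot's underside, on the table; z up along the axis shared by pot, cap, strainer and presser at the start. The cap stands on a flange (radius 66 mm, top at z 40 mm). A bayonet collar round the neck, radius 53 mm, is hidden by the cap; its direction is random and nothing outside shows it.
- pot_rim (a point): Centre of the pot's mouth, 60 mm above the table: bore radius 33 mm, rim out to radius 46 mm. The strainer's flange rests on this rim.
- cap: Steel cap like an inverted tin, 124 mm across and 96 mm high without its knob, about 0.22 kg. Origin: centre of its open lower edge, z up. It covers strainer and presser and must rise straight up about 90 mm to clear them. Two tabs inside its edge are caught under lugs of the hidden collar, with 3 mm of up and down play.
- cap_knob (a point): Centre of the cap's dark wooden square knob (36 mm wide, 30 mm high, faces along the cap's x and y; 115 mm above the cap's lower edge). Turned anticlockwise from above by an unknown 0.5 to 1.4 rad the cap comes free, and 0.3 rad further it meets a firm stop; it lifts off only there. Up to the stop it turns easily (below 0.3 N m). Regrip for more strokes.
- presser: Presser: steel disc foot (44 mm diameter, 14 mm thick), 10 mm stem, dark wooden round knob on top (24 mm diameter, from 77 to 105 mm above the underside), about 0.16 kg, heavy at the foot. Origin: centre of its underside, z up. It starts loose on the strainer's inner floor, its knob above the strainer's rim, with up to 3 mm of sideways play.
- strainer: Steel strainer cup, 58 mm outer diameter, 80 mm high, wall 3.5 mm, inner floor 5 mm up; 0.15 kg. Origin: centre of its underside, z up. A flange 88 mm across, 44 to 48 mm up, hangs on the pot's rim; the 32 mm above it are a collar to grip across from above. Up to 4 mm of sideways play; it must rise straight up about 50 mm.
- board: Draining board of plain wood, 200 mm (its x) by 360 mm (its y), 16 mm thick, fixed. Origin: centre of its underside on the table; the flat top is at z 16 mm. The ends across y have a darker cleat 30 mm wide, level with the rest.
- spice_tin: Bystander: small round spice tin with a pale lid, 49 mm diameter, 72 mm high, origin under its centre. Not to be moved.
- jar_lid: Bystander: flat grey jar lid, 63 mm diameter, 15 mm high, origin under its centre. Not to be moved.
- stopper: Bystander: cork, 31 mm diameter, 28 mm high, origin under its centre. Not to be moved.

How it is judged:
By the outcome, as a careful person would: the job done as asked, in the order asked, and still so for the second after the job is handed in, with the robot touching nothing.
It also fails if it takes over 72 s, if anything falls off the work surface, if the arm or the gripper's body presses on something with over 40 N, if the wrist force passes 120 N, or if a joint passes its speed limit or range.

## Working session

There is one attempt and no reset: what is moved stays moved. The work goes in short steps, Python scripts to look and compute and a shell command to move; the robot and the scene stay as the last step left them, time stands still between calls to the robot, and variables do not carry over. Pictures are saved under pics/ and viewed, at most 10 in all, crops included, and the job is handed in when it is done.

```bash
mkdir -p pics
cat > h.py <<'E'
import numpy as np, cv2
from plant import state, optics, ticket, nets
from scipy.spatial.transform import Rotation as Rn
def ray(cam,u,v):
    c=optics.camera_info(cam); x=(u-c['cx'])/c['fx']; y=(v-c['cy'])/c['fy']
    a,b=x,y
    for _ in range(20):
        s=1+c['k1']*(a*a+b*b); a,b=x/s,y/s
    R=np.array(c['R']); t=np.array(c['t']); return -R.T@t, R.T@np.array([a,b,1])
def at(cam,u,v,z):
    o,d=ray(cam,u,v); return o+d*(z-o[2])/d[2]
def proj(cam,X):
    c=optics.camera_info(cam); p=np.array(c['R'])@np.array(X)+np.array(c['t']); a,b=p[:2]/p[2]
    s=1+c['k1']*(a*a+b*b); return np.array([c['fx']*a*s+c['cx'],c['fy']*b*s+c['cy']])
def grab(cam,name):
    im=optics.grab_frame(cam); cv2.imwrite('pics/'+name,im[:,:,::-1]); return im
def delta(X):  # world target TCP -> tool fractions
    s=state(); q=s['tool_rot']; R=Rn.from_quat([q[1],q[2],q[3],q[0]])
    return R.inv().apply(np.array(X)-s['tool_pos'])/0.8
E
python3 - <<'E'
from h import *
np.set_printoptions(precision=3,suppress=True)
a=grab('top','t0.png');b=grab('scene','s0.png')
cv2.imwrite('pics/both.png',cv2.resize(np.hstack([a,b])[:,:,::-1],(800,300)))
for cam in('top','scene'):
    o,d=ray(cam,256,192);print(cam,o,d)
    for n in['pot','cap','cap_knob','board','spice_tin','jar_lid','stopper']:
        r=nets.boxes_of(cam,n)
        print(n,[(np.round(x['bbox'],1),round(x['confidence'],2),at(cam,x['bbox'][0],x['bbox'][1],0)[:2]) for x in r[:2]])
print(state())
E
```

```text
top [ 0.354 -0.001  1.083] [ 0.154 -0.041 -0.987]
pot []
cap [(array([166.1, 198.2,  59.4,  54.7]), 0.69, array([0.512, 0.193]))]
cap_knob [(array([163.8, 198.3,  56.6,  54.7]), 0.95, array([0.512, 0.199]))]
board []
spice_tin []
jar_lid [(array([276.8, 138.3,  21. ,  22.8]), 0.61, array([ 0.67 , -0.107]))]
stopper [(array([220.3, 255. ,  10. ,  13.7]), 0.66, array([0.359, 0.052])), (array([250.6, 132. ,  18.9,  26.2]), 0.54, array([ 0.689, -0.036]))]
scene [0.125 0.608 0.517] [ 0.454 -0.751 -0.48 ]
pot [(array([209. , 292.6,  99.3,  55.1]), 0.63, array([0.475, 0.202]))]
cap [(array([203. , 247.7,  65.6,  82.8]), 0.85, array([0.576, 0.095]))]
cap_knob [(array([202.6, 249.2,  64.9,  86.7]), 0.88, array([0.573, 0.1  ]))]
board [(array([303. , 209. , 125.6,  79.8]), 0.75, array([ 0.454, -0.188]))]
spice_tin [(array([204.8, 198.4,  22.7,  27.1]), 0.97, array([ 0.716, -0.088]))]
jar_lid [(array([222.1, 199.7,  16.4,  15.7]), 0.75, array([ 0.67 , -0.109]))]
stopper [(array([294. , 268.4,  15.8,  21.3]), 0.57, array([0.366, 0.046]))]
{'time': 0.8, 'joint_pos': array([-1.431,  0.053,  1.613, -0.   ,  1.476, -0.119]), 'joint_vel': array([-0.001,  0.002, -0.   ,  0.   , -0.001,  0.001]), 'joint_efforts': array([  0.   , -39.363, -37.044,  -0.   ,   0.   ,  -0.   ]), 'tool_pos': array([ 0.16 , -0.604,  0.231]), 'tool_rot': array([ 0.   ,  0.992,  0.129, -0.   ]), 'contact_force': array([-0.898,  0.075, -0.05 ]), 'ft_torque': array([-0.005, -0.024,  0.026]), 'grasp_force': 0.0, 'gripper_width': 1.0019370260240819}
```

View pics/t0.png

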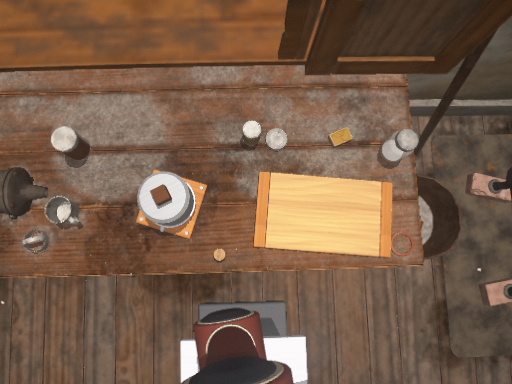

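View pics/s0.png

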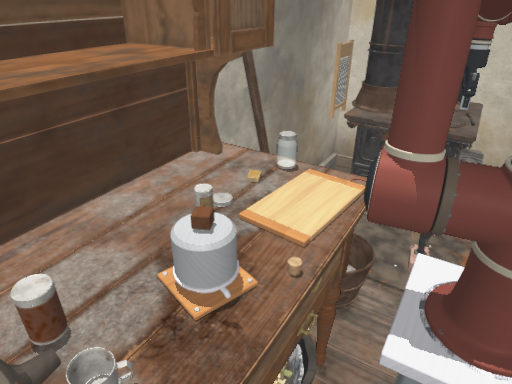

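Run:
```python
from h import *
np.set_printoptions(precision=3,suppress=True)
a=cv2.imread('pics/t0.png');b=cv2.imread('pics/s0.png')
A=cv2.resize(a[160:245,125:215],None,fx=6,fy=6,interpolation=cv2.INTER_CUBIC)[:,:400+140]
A2=a[160:245,125:205]
B=b[195:320,150:260]
ca=cv2.resize(A2,(400,425),interpolation=cv2.INTER_CUBIC); cb=cv2.resize(B,(374,425),interpolation=cv2.INTER_CUBIC)
cv2.imwrite('pics/crop.png',np.hstack([ca,cb]))
h=cv2.cvtColor(a,cv2.COLOR_BGR2HSV)
sub=a[180:215,140:185].astype(int).max(2)
m=(sub<125).astype(np.uint8)
n,l,st,ce=cv2.connectedComponentsWithStats(m)
print(st,ce+[140,180])
# board
for u,v in[(260,171),(392,183),(390,258),(254,246)]: print('board',at('top',u,v,.016))
m=((h[...,0]>8)&(h[...,0]<28)&(h[...,1]>70)&(h[...,2]>150)).astype(np.uint8)
m[:150]=0;m[265:]=0;m[:,:245]=0;m[:,398:]=0
c=max(cv2.findContours(m,0,2)[0],key=cv2.contourArea).reshape(-1,2)
P=np.array([at('top',u,v,.016)[:2] for u,v in c],np.float32);print('rect',cv2.minAreaRect(P))
```

```text
[[   0    0   45   35 1487]
 [  16    5   16   21   81]
 [  13   16    1    3    3]
 [  43   32    2    3    4]] [[161.827 196.865]
 [164.432 198.679]
 [153.    197.   ]
 [183.75  213.25 ]]
board [ 0.576 -0.058  0.016]
board [ 0.536 -0.41   0.016]
board [ 0.338 -0.389  0.016]
board [ 0.38  -0.036  0.016]
rect ((0.46463915705680847, -0.22538770735263824), (0.38372737169265747, 0.22411881387233734), 85.9474868774414)
```

View pics/crop.png

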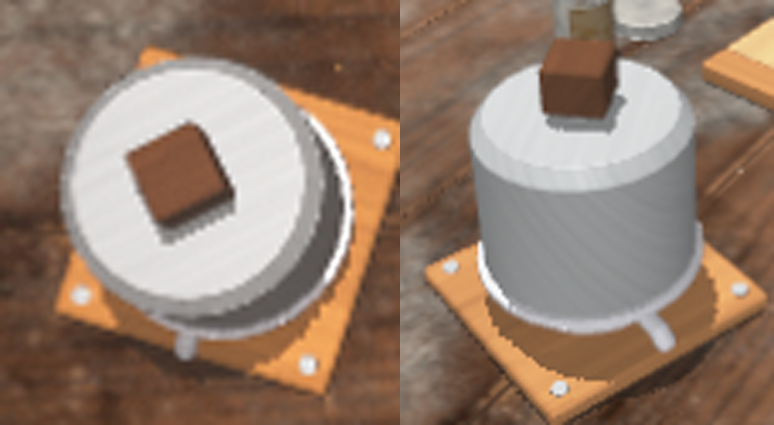

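```bash
cat >> h.py <<'E'
from scipy.optimize import minimize
def hullmask(cam,pts,S=4):
    p=np.array([proj(cam,X) for X in pts]); h=cv2.convexHull(((p+.5)*S).astype(np.float32).reshape(-1,1,2)).astype(np.int32)
    m=np.zeros((384*S,512*S),np.uint8); cv2.fillPoly(m,[h],1); return cv2.resize(m.astype(np.float32),(512,384),interpolation=cv2.INTER_AREA)
def cyl(x,y,r,z0,z1):
    a=np.linspace(0,2*np.pi,40); return [(x+r*np.cos(t),y+r*np.sin(t),z) for t in a for z in(z0,z1)]
def box(x,y,yaw,w,l,z0,z1):
    c,s=np.cos(yaw),np.sin(yaw); return [(x+c*i-s*j,y+s*i+c*j,z) for i in(-w/2,w/2) for j in(-l/2,l/2) for z in(z0,z1)]
def fit(masks,f,x0,step):
    g=lambda p:sum(1-(np.minimum(m,h).sum()/np.maximum(m,h).sum()) for c,m in masks.items() for h in[hullmask(c,f(p))])
    x0=np.array(x0); sim=np.vstack([x0]+[x0+np.eye(len(x0))[i]*step[i] for i in range(len(x0))])
    r=minimize(g,x0,method='Nelder-Mead',options=dict(initial_simplex=sim,xatol=1e-4,fatol=1e-4)); return r.x,r.fun
E
python3 - <<'E'
from h import *
np.set_printoptions(precision=4,suppress=True)
im={'top':cv2.imread('pics/t0.png'),'scene':cv2.imread('pics/s0.png')}
roi={'top':(180,212,148,176),'scene':(203,232,188,216)}
M={}
for c,i in im.items():
    B,G,Rd=[i[...,k].astype(int) for k in range(3)]
    m=((Rd-B>18)&(Rd<170)); k=np.zeros_like(m); r=roi[c]; k[r[0]:r[1],r[2]:r[3]]=1
    M[c]=(m&k).astype(np.uint8)
    n,l,st,_=cv2.connectedComponentsWithStats(M[c]); j=1+st[1:,4].argmax(); M[c]=(l==j).astype(np.float32); print(c,st[j])
f=lambda p:box(p[0],p[1],p[2],.036,.036,.136,.166)
for y0 in(.1,.7,1.3):
  print('knob',fit(M,f,[.485,.19,y0],[.02,.02,.3]))
  for c in M: print(c,fit({c:M[c]},f,[.485,.19,y0],[.02,.02,.3]))
def net(n,cams=('top','scene')):
    o={}
    for c in cams:
        r=nets.outline_of(c,n)
        if r: o[c]=r[0]['pixels'].astype(np.float32); print(n,c,r[0]['confidence'],o[c].sum())
    return o
m=net('board')
print(fit(m,lambda p:box(p[0],p[1],p[2],.2,.36,0,.016),[.457,-.223,-.1],[.02,.02,.1]))
for n,r,h,x0 in[('cap',.062,.096,None),('spice_tin',.0245,.072,(.69,-.05)),('jar_lid',.0315,.015,(.67,-.108)),('stopper',.0155,.028,(.362,.05))]:
    m=net(n)
    if n=='cap':
        print('cap',fit(m,lambda p:cyl(p[0],p[1],.062,.04,.136)+box(p[0],p[1],.1,.036,.036,.136,.166),[.485,.19],[.02,.02])); continue
    for c in m: print(n,c,fit({c:m[c]},lambda p:cyl(p[0],p[1],r,0,h),x0,[.02,.02]))
E
```

```text
top [150 185  22  20 282]
scene [188 203  28  27 601]
knob (array([0.4997, 0.1779, 0.527 ]), np.float64(0.452035129070282))
top (array([0.4978, 0.1784, 0.4279]), np.float64(0.12076729536056519))Traceback (most recent call last):
  File "<stdin>", line 14, in <module>
  File "h.py", line 31, in fit
    r=minimize(g,x0,method='Nelder-Mead',options=dict(initial_simplex=sim,xatol=1e-4,fatol=1e-4)); return r.x,r.fun
    res = _minimize_neldermead(fun, x0, args, callback, bounds=bounds,
                               **options)
    fxr = func(xr)
    fx = function(np.copy(x), *(wrapper_args + args))
  File "h.py", line 29, in <lambda>
    g=lambda p:sum(1-(np.minimum(m,h).sum()/np.maximum(m,h).sum()) for c,m in masks.items() for h in[hullmask(c,f(p))])
               ~~~^^^^^^^^^^^^^^^^^^^^^^^^^^^^^^^^^^^^^^^^^^^^^^^^^^^^^^^^^^^^^^^^^^^^^^^^^^^^^^^^^^^^^^^^^^^^^^^^^^^^^
  File "h.py", line 29, in <genexpr>
    g=lambda p:sum(1-(np.minimum(m,h).sum()/np.maximum(m,h).sum()) for c,m in masks.items() for h in[hullmask(c,f(p))])
                                                                                                     ~~~~~~~~^^^^^^^^
  File "h.py", line 22, in hullmask
    p=np.array([proj(cam,X) for X in pts]); h=cv2.convexHull(((p+.5)*S).astype(np.float32).reshape(-1,1,2)).astype(np.int32)
                ~~~~^^^^^^^
  File "h.py", line 13, in proj
    c=optics.camera_info(cam); p=np.array(c['R'])@np.array(X)+np.array(c['t']); a,b=p[:2]/p[2]
ValueError: time passes only in moves, steps and waits
```

```bash
sed -i 's/c=optics.camera_info(cam)/c=CI[cam]/; s/^def ray/CI={k:optics.camera_info(k) for k in("top","scene")}\ndef ray/' h.py
python3 - <<'E'
from h import *
np.set_printoptions(precision=4,suppress=True)
im={'top':cv2.imread('pics/t0.png'),'scene':cv2.imread('pics/s0.png')}
roi={'top':(180,212,148,176),'scene':(206,231,190,215)}
M={}
for c,i in im.items():
    B,G,Rd=[i[...,k].astype(int) for k in range(3)]
    m=((Rd-B>(18 if c=='top' else 35))&(Rd<170)); k=np.zeros_like(m); r=roi[c]; k[r[0]:r[1],r[2]:r[3]]=1
    M[c]=(m&k).astype(np.uint8)
    n,l,st,_=cv2.connectedComponentsWithStats(M[c]); j=1+st[1:,4].argmax(); M[c]=(l==j).astype(np.float32); print(c,st[j])
f=lambda p:box(p[0],p[1],p[2],.036,.036,.136,.166)
for y0 in(.1,.7):
  print('knob',fit(M,f,[.498,.178,y0],[.02,.02,.3]))
  for c in M: print(c,fit({c:M[c]},f,[.498,.178,y0],[.02,.02,.3]))
def net(n,cams=('top','scene')):
    o={}
    for c in cams:
        r=nets.outline_of(c,n)
        if r: o[c]=r[0]['pixels'].astype(np.float32); print(n,c,r[0]['confidence'],o[c].sum())
    return o
m=net('board')
if m: print(fit(m,lambda p:box(p[0],p[1],p[2],.2,.36,0,.016),[.457,-.223,-.1],[.02,.02,.1]))
for n,r,h,x0 in[('cap',.062,.096,None),('spice_tin',.0245,.072,(.69,-.05)),('jar_lid',.0315,.015,(.67,-.108)),('stopper',.0155,.028,(.362,.05))]:
    m=net(n)
    if n=='cap':
        print('cap',fit(m,lambda p:cyl(p[0],p[1],.062,.04,.136)+box(p[0],p[1],.1,.036,.036,.136,.166),[.498,.178],[.02,.02])); continue
    for c in m: print(n,c,fit({c:m[c]},lambda p:cyl(p[0],p[1],r,0,h),x0,[.02,.02]))
print(state()['time'])
E
```

```text
top [150 185  22  20 282]
scene [190 206  24  23 433]
knob (array([0.4995, 0.1777, 0.574 ]), np.float64(0.4124305844306946))
top (array([0.4979, 0.1785, 0.4722]), np.float64(0.11919748783111572))
scene (array([0.5056, 0.1721, 0.6446]), np.float64(0.16458666324615479))
knob (array([0.5001, 0.1778, 0.5938]), np.float64(0.41791611909866333))
top (array([0.4981, 0.1782, 0.4419]), np.float64(0.117531418800354))
scene (array([0.5051, 0.1732, 0.6832]), np.float64(0.16422581672668457))
board top 0.85 10146.0
board scene 0.85 5085.0
(array([ 0.4587, -0.2229, -0.1021]), np.float64(0.08065849542617798))
cap top 0.96 2366.0
cap scene 0.57 4423.0
cap (array([0.4977, 0.1778]), np.float64(0.12973546981811523))
spice_tin top 0.56 407.0
spice_tin scene 0.56 402.0
spice_tin top (array([ 0.6757, -0.0357]), np.float64(0.050979793071746826))
spice_tin scene (array([ 0.6945, -0.0586]), np.float64(0.29120880365371704))
jar_lid top 0.68 449.0
jar_lid scene 0.53 265.0
jar_lid top (array([ 0.6656, -0.1035]), np.float64(0.04732924699783325))
jar_lid scene (array([ 0.662 , -0.1011]), np.float64(0.13636362552642822))
stopper top 0.68 10430.0
stopper scene 0.46 258.0
stopper top (array([0.362, 0.05 ]), np.float64(1.0))
stopper scene (array([0.3635, 0.0525]), np.float64(0.09315502643585205))
1.3
```

```bash
R='x'; for i in 1 2 3; do python3 -m inch '[{"dx":0.165,"dy":-0.209},{"dx":0.165,"dy":-0.209},{"dx":0.165,"dy":-0.209},{"dx":0.165,"dy":-0.209},{"dx":0.165,"dy":-0.209}]' 1; done
python3 -m inch '[{"dx":0.165,"dy":-0.209,"rz":-0.127},{"dx":0.165,"dy":-0.209,"rz":-0.127},{"dx":0.165,"dy":-0.209,"rz":-0.127},{"dx":0.165,"dy":-0.209,"rz":-0.127},{"dx":0.165,"dy":-0.209,"rz":-0.127}]'
python3 -c "
from h import *
print(delta([.498,.178,.231]),state()['joint_pos'],state()['tool_rot'])"
```

```text
[ 6.58717780e-01 -8.37012423e-01  3.85964339e-04] [-1.43102537e+00  5.27109638e-02  1.61290917e+00 -1.54267758e-05
  1.47600593e+00 -1.19006328e-01] [-1.66235781e-05  9.91640867e-01  1.29028643e-01 -7.85175968e-06]validation failed for argument at $[0]...
validation failed for argument at $[0]...
validation failed for argument at $[0]...
validation failed for argument at $[0]...
```

```bash
python3 -m inch '[{"dx":0.165,"dy":-0.209,"dz":0,"rx":0,"ry":0,"rz":0},{"dx":0.165,"dy":-0.209,"dz":0,"rx":0,"ry":0,"rz":0},{"dx":0.165,"dy":-0.209,"dz":0,"rx":0,"ry":0,"rz":0},{"dx":0.165,"dy":-0.209,"dz":0,"rx":0,"ry":0,"rz":0},{"dx":0.165,"dy":-0.209,"dz":0,"rx":0,"ry":0,"rz":0}]' 1
```

```text
time: 1.8
tool_pos: [0.2461, -0.4054, 0.2311]
tool_rot: [-0.0, 0.991, 0.131, 0.0]
contact_force: [0.5, -0.4, -0.2]
gripper_width: 0.999
grasp_force: 0.0
```

```bash
for i in 1 2; do python3 -m inch '[{"dx":0.165,"dy":-0.209,"dz":0,"rx":0,"ry":0,"rz":0},{"dx":0.165,"dy":-0.209,"dz":0,"rx":0,"ry":0,"rz":0},{"dx":0.165,"dy":-0.209,"dz":0,"rx":0,"ry":0,"rz":0},{"dx":0.165,"dy":-0.209,"dz":0,"rx":0,"ry":0,"rz":0},{"dx":0.165,"dy":-0.209,"dz":0,"rx":0,"ry":0,"rz":0}]' 1 | head -2; done
python3 -m inch '[{"dx":0.165,"dy":-0.209,"dz":0,"rx":0,"ry":0,"rz":-0.127},{"dx":0.165,"dy":-0.209,"dz":0,"rx":0,"ry":0,"rz":-0.127},{"dx":0.165,"dy":-0.209,"dz":0,"rx":0,"ry":0,"rz":-0.127},{"dx":0.165,"dy":-0.209,"dz":0,"rx":0,"ry":0,"rz":-0.127},{"dx":0.165,"dy":-0.209,"dz":0,"rx":0,"ry":0,"rz":-0.127}]'
python3 -c "
from h import *
print(delta([.498,.178,.16]),state()['joint_pos'],state()['tool_rot'])"
```

```text
time: 2.3
tool_pos: [0.3308, -0.2105, 0.2317]
time: 2.8
tool_pos: [0.4156, -0.0145, 0.2317]
time: 3.3
tool_pos: [0.5005, 0.1809, 0.2311]
tool_rot: [-0.0, 0.974, 0.225, 0.0]
contact_force: [-0.2, -0.6, 0.6]
gripper_width: 1.001
grasp_force: 0.0
[-0.00438391  0.00196427  0.08891194] [ 2.06560054e-01 -1.71167072e-01  1.82763605e+00  7.41643470e-04
  1.48485728e+00  1.32415364e+00] [-3.66714000e-04  9.74442646e-01  2.24636098e-01  1.40573701e-04]
```

```bash
python3 -m inch '[{"dx":-0.004,"dy":0.002,"dz":0.04,"rx":0,"ry":0,"rz":0},{"dx":-0.004,"dy":0.002,"dz":0.07,"rx":0,"ry":0,"rz":0},{"dx":-0.004,"dy":0.002,"dz":0.09,"rx":0,"ry":0,"rz":0},{"dx":-0.004,"dy":0.002,"dz":0.105,"rx":0,"ry":0,"rz":0},{"dx":-0.004,"dy":0.002,"dz":0.109,"rx":0,"ry":0,"rz":0}]'
python3 -c "
from h import *
cv2.imwrite('pics/s1.png',cv2.resize(optics.grab_frame('scene')[130:330,130:330,::-1],(600,600)))"
```

```text
time: 3.8
tool_pos: [0.4966, 0.174, 0.1428]
tool_rot: [0.0, 0.975, 0.222, -0.001]
contact_force: [0.4, 0.1, -0.4]
gripper_width: 1.0
grasp_force: 0.0
```

View pics/s1.png

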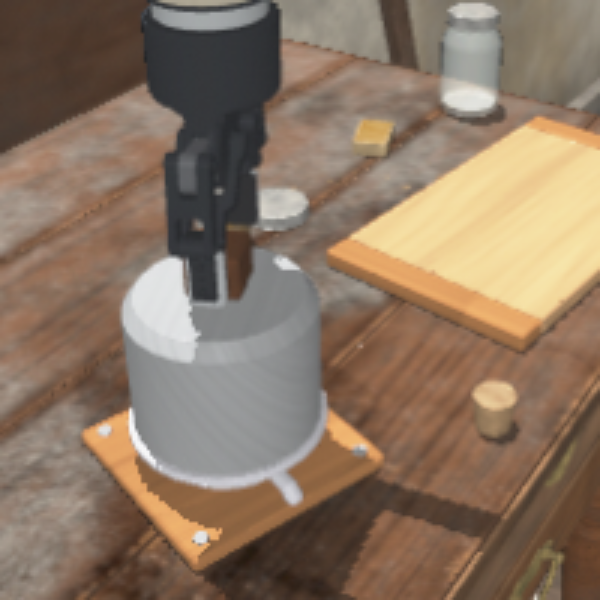

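```bash
python3 -m inch '[{"dx":0.004,"dy":-0.004,"dz":0,"rx":0,"ry":0,"rz":0},{"dx":0.004,"dy":-0.004,"dz":0,"rx":0,"ry":0,"rz":0}]' | sed -n 2p
for i in 1 2 ; do python3 -m inch '[{"dx":0,"dy":0,"dz":0,"rx":0,"ry":0,"rz":0},{"dx":0,"dy":0,"dz":0,"rx":0,"ry":0,"rz":0},{"dx":0,"dy":0,"dz":0,"rx":0,"ry":0,"rz":0},{"dx":0,"dy":0,"dz":0,"rx":0,"ry":0,"rz":0}]' -1; done
python3 -c "
from h import *
print(state())"
```

```text
tool_pos: [0.4996, 0.1794, 0.1457]
time: 4.45
tool_pos: [0.4988, 0.179, 0.1446]
tool_rot: [0.0, 0.975, 0.223, 0.0]
contact_force: [0.0, -0.3, 0.2]
gripper_width: 0.409
grasp_force: 61.1
time: 4.85
tool_pos: [0.4988, 0.1789, 0.1446]
tool_rot: [0.0, 0.975, 0.223, 0.0]
contact_force: [0.1, -0.3, 3.6]
gripper_width: 0.407
grasp_force: 61.5
{'time': 4.85, 'joint_pos': array([ 2.03923212e-01, -1.06116449e-01,  1.91694621e+00, -8.07295170e-05,
        1.33007656e+00,  1.32551115e+00]), 'joint_vel': array([-0.00088697, -0.000631  , -0.00033463,  0.00029472, -0.00158365,
       -0.00065435]), 'joint_efforts': array([ 5.05172387e-01, -2.88726014e+01, -3.34641051e+01,  1.00777759e-01,
       -1.24811805e-01,  2.55268870e-02]), 'tool_pos': array([0.49879776, 0.17889785, 0.14455061]), 'tool_rot': array([4.62922975e-05, 9.74880139e-01, 2.22729873e-01, 3.42280429e-04]), 'contact_force': array([ 0.10836068, -0.30114967,  3.59372204]), 'ft_torque': array([ 0.0950663 ,  0.10421729, -0.01639508]), 'grasp_force': 61.45071029663086, 'gripper_width': 0.40667158675545806}
```

```bash
cat > st.py <<'E'
from h import *
np.set_printoptions(precision=3,suppress=True)
s=state(); q=s['tool_rot']; print('yaw',round(2*np.arctan2(q[2],q[1]),3),'pos',s['tool_pos'],'F',s['contact_force'],'T',s['ft_torque'],'w',round(s['gripper_width'],3),'t',s['time'],'j6',s['joint_pos'][5])
E
for i in 1 2; do python3 -m inch '[{"dx":0,"dy":0,"dz":0,"rx":0,"ry":0,"rz":-0.07},{"dx":0,"dy":0,"dz":0,"rx":0,"ry":0,"rz":-0.14},{"dx":0,"dy":0,"dz":0,"rx":0,"ry":0,"rz":-0.21},{"dx":0,"dy":0,"dz":0,"rx":0,"ry":0,"rz":-0.27},{"dx":0,"dy":0,"dz":0,"rx":0,"ry":0,"rz":-0.27}]' >/dev/null; python3 st.py; done
```

```text
yaw 0.854 pos [0.498 0.179 0.144] F [-0.944  1.808  4.741] T [0.418 0.456 0.095] w 0.407 t 5.35 j6 0.9207579267855719
yaw 1.258 pos [0.498 0.179 0.144] F [-0.889  1.529  5.677] T [0.279 0.624 0.016] w 0.407 t 5.85 j6 0.5172784152589431
```

```bash
for i in 1 2 3; do python3 -m inch '[{"dx":0,"dy":0,"dz":0,"rx":0,"ry":0,"rz":-0.05},{"dx":0,"dy":0,"dz":0,"rx":0,"ry":0,"rz":-0.1},{"dx":0,"dy":0,"dz":0,"rx":0,"ry":0,"rz":-0.1}]' >/dev/null; python3 st.py; done
```

```text
yaw 1.407 pos [0.498 0.179 0.144] F [0.112 2.071 4.984] T [0.344 0.651 0.012] w 0.41 t 6.15 j6 0.36832975200246504
yaw 1.552 pos [0.499 0.179 0.144] F [-0.512  2.37   4.698] T [ 0.101  0.538 -1.41 ] w 0.411 t 6.45 j6 0.2219577581840384
yaw 1.685 pos [0.499 0.179 0.145] F [-2.191  0.986  6.797] T [ 0.416  0.558 -6.917] w 0.41 t 6.75 j6 0.08633689688693454
```

```bash
python3 -m inch '[{"dx":0,"dy":0,"dz":0,"rx":0,"ry":0,"rz":0.07},{"dx":0,"dy":0,"dz":0,"rx":0,"ry":0,"rz":0.08},{"dx":0,"dy":0,"dz":0,"rx":0,"ry":0,"rz":0.08}]' >/dev/null; python3 st.py
```

```text
yaw 1.589 pos [0.499 0.179 0.145] F [ 1.625 -0.337  4.884] T [ 0.147 -0.263 -0.743] w 0.412 t 7.05 j6 0.18619270332611942
```

```bash
python3 -m inch '[{"dx":0,"dy":0,"dz":-0.004,"rx":0,"ry":0,"rz":0},{"dx":0,"dy":0,"dz":-0.008,"rx":0,"ry":0,"rz":0},{"dx":0,"dy":0,"dz":-0.012,"rx":0,"ry":0,"rz":0},{"dx":0,"dy":0,"dz":-0.012,"rx":0,"ry":0,"rz":0}]' >/dev/null; python3 st.py
```

```text
yaw 1.589 pos [0.499 0.179 0.151] F [ 5.784  2.782 -7.688] T [ 0.695 -1.551 -0.786] w 0.409 t 7.45 j6 0.18599875987155004
```

```bash
python3 -m inch '[{"dx":0,"dy":0,"dz":-0.006,"rx":0,"ry":0,"rz":0},{"dx":0,"dy":0,"dz":-0.012,"rx":0,"ry":0,"rz":0},{"dx":0,"dy":0,"dz":-0.012,"rx":0,"ry":0,"rz":0}]' >/dev/null; python3 st.py
```

```text
yaw 1.591 pos [0.498 0.179 0.162] F [-0.024 -0.092 -1.661] T [-0.014 -0.036  0.059] w 0.409 t 7.75 j6 0.18410545886427176
```

```bash
python3 -m inch '[{"dx":0,"dy":0,"dz":-0.03,"rx":0,"ry":0,"rz":0},{"dx":0,"dy":0,"dz":-0.07,"rx":0,"ry":0,"rz":0},{"dx":0,"dy":0,"dz":-0.11,"rx":0,"ry":0,"rz":0},{"dx":0,"dy":0,"dz":-0.14,"rx":0,"ry":0,"rz":0},{"dx":0,"dy":0,"dz":-0.14,"rx":0,"ry":0,"rz":0}]' >/dev/null; python3 st.py
python3 - <<'E'
from h import *
print(delta([.4475,-.332,.272]))
cv2.imwrite('pics/s2.png',cv2.resize(optics.grab_frame('scene')[130:330,130:330,::-1],(600,600)))
grab('top','t2.png')
E
```

```text
yaw 1.591 pos [0.5   0.179 0.279] F [ 0.771 -0.595 -0.695] T [-0.027 -0.048  0.027] w 0.411 t 8.25 j6 0.18456030141069726
[-0.63740331 -0.07799419  0.00813611]
```

View pics/s2.png

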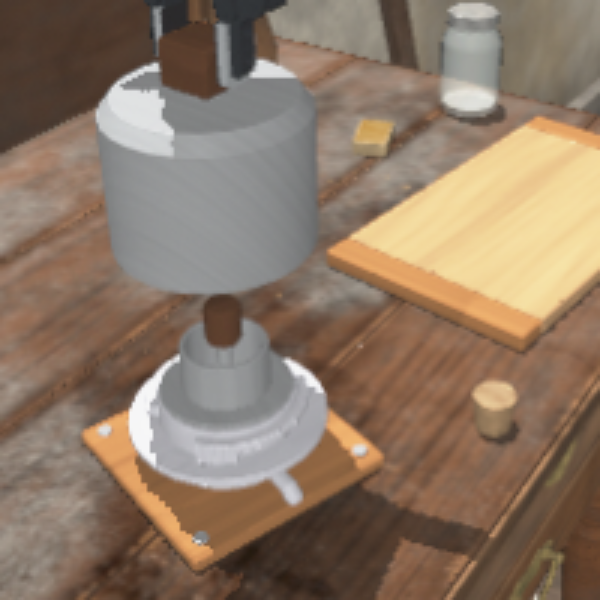

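```bash
for i in 1 2 3; do python3 -m inch '[{"dx":-0.043,"dy":-0.0052,"dz":0,"rx":0,"ry":0,"rz":0},{"dx":-0.085,"dy":-0.0104,"dz":0,"rx":0,"ry":0,"rz":0},{"dx":-0.128,"dy":-0.0156,"dz":0,"rx":0,"ry":0,"rz":0},{"dx":-0.17,"dy":-0.0208,"dz":0,"rx":0,"ry":0,"rz":0},{"dx":-0.2125,"dy":-0.026,"dz":0,"rx":0,"ry":0,"rz":0}]' | sed -n 2p; done
python3 -m inch '[{"dx":0,"dy":0,"dz":0.05,"rx":0,"ry":0,"rz":0},{"dx":0,"dy":0,"dz":0.1,"rx":0,"ry":0,"rz":0},{"dx":0,"dy":0,"dz":0.14,"rx":0,"ry":0,"rz":0},{"dx":0,"dy":0,"dz":0.16,"rx":0,"ry":0,"rz":0},{"dx":0,"dy":0,"dz":0.16,"rx":0,"ry":0,"rz":0}]'; python3 st.py
```

```text
tool_pos: [0.4791, 0.0075, 0.2718]
tool_pos: [0.4615, -0.1625, 0.2718]
tool_pos: [0.4441, -0.3326, 0.2715]
time: 10.35
tool_pos: [0.4431, -0.3298, 0.1421]
tool_rot: [-0.005, 0.7, 0.714, -0.0]
contact_force: [0.7, -0.2, -0.6]
gripper_width: 0.413
grasp_force: 91.2
yaw 1.59 pos [ 0.443 -0.33   0.142] F [ 0.749 -0.243 -0.608] T [0.034 0.028 0.006] w 0.413 t 10.35 j6 -0.7932228161975151
```

```bash
python3 -m inch '[{"dx":0,"dy":0,"dz":0.006,"rx":0,"ry":0,"rz":0},{"dx":0,"dy":0,"dz":0.012,"rx":0,"ry":0,"rz":0},{"dx":0,"dy":0,"dz":0.018,"rx":0,"ry":0,"rz":0},{"dx":0,"dy":0,"dz":0.018,"rx":0,"ry":0,"rz":0}]' >/dev/null; python3 st.py
for i in 1 2 3; do python3 -m inch '[{"dx":0,"dy":0,"dz":0.001,"rx":0,"ry":0,"rz":0},{"dx":0,"dy":0,"dz":0.002,"rx":0,"ry":0,"rz":0},{"dx":0,"dy":0,"dz":0.002,"rx":0,"ry":0,"rz":0}]' >/dev/null; python3 st.py;done
```

```text
yaw 1.589 pos [ 0.446 -0.332  0.133] F [-0.112  0.612 -1.235] T [ 0.055 -0.031  0.016] w 0.412 t 10.75 j6 -0.793048127273261
yaw 1.589 pos [ 0.446 -0.332  0.131] F [ 0.567 -0.931 -2.486] T [0.007 0.038 0.011] w 0.412 t 11.05 j6 -0.7930112995725869
yaw 1.589 pos [ 0.445 -0.332  0.13 ] F [-0.201 -0.416 -2.617] T [ 0.035  0.02  -0.021] w 0.41 t 11.35 j6 -0.7929718733322827
yaw 1.589 pos [ 0.445 -0.332  0.128] F [ 0.366  0.466 -1.526] T [-0.021  0.022  0.009] w 0.412 t 11.65 j6 -0.7930260361745726
```

```bash
for i in 1 2 3 4; do python3 -m inch '[{"dx":0,"dy":0,"dz":0.001,"rx":0,"ry":0,"rz":0},{"dx":0,"dy":0,"dz":0.002,"rx":0,"ry":0,"rz":0},{"dx":0,"dy":0,"dz":0.002,"rx":0,"ry":0,"rz":0}]' >/dev/null; python3 st.py;done
```

```text
yaw 1.589 pos [ 0.445 -0.332  0.126] F [-1.045  0.164 -3.251] T [-0.011 -0.009  0.042] w 0.415 t 11.95 j6 -0.7929954684082271
yaw 1.589 pos [ 0.445 -0.332  0.125] F [-0.677 -0.678 -2.071] T [ 0.007  0.044 -0.059] w 0.407 t 12.25 j6 -0.7930336513773847
yaw 1.589 pos [ 0.445 -0.332  0.123] F [-0.489 -0.027 -2.228] T [0.094 0.018 0.042] w 0.408 t 12.55 j6 -0.7930079815665424
yaw 1.589 pos [ 0.445 -0.332  0.122] F [ 0.196  0.414 -2.622] T [-0.04  -0.034  0.048] w 0.412 t 12.85 j6 -0.7930421374783265
```

```bash
for i in 1 2 3 4; do python3 -m inch '[{"dx":0,"dy":0,"dz":0.001,"rx":0,"ry":0,"rz":0},{"dx":0,"dy":0,"dz":0.001,"rx":0,"ry":0,"rz":0}]' >/dev/null; python3 st.py;done
```

```text
yaw 1.589 pos [ 0.446 -0.332  0.121] F [-0.493  0.    -2.1  ] T [ 0.001 -0.012 -0.042] w 0.412 t 13.05 j6 -0.7929783620937599
yaw 1.589 pos [ 0.446 -0.333  0.121] F [-0.664 -0.409  1.759] T [-0.099  0.14   0.023] w 0.408 t 13.25 j6 -0.7930368250775384
yaw 1.589 pos [ 0.446 -0.333  0.121] F [-1.312 -1.798  5.086] T [-0.086  0.341  0.039] w 0.409 t 13.45 j6 -0.7930059721833351
yaw 1.589 pos [ 0.446 -0.333  0.121] F [-3.2   -1.242  7.933] T [ 0.055  0.607 -0.003] w 0.412 t 13.65 j6 -0.7930213046040158
```

```bash
python3 -m inch '[{"dx":0,"dy":0,"dz":-0.002,"rx":0,"ry":0,"rz":0},{"dx":0,"dy":0,"dz":-0.002,"rx":0,"ry":0,"rz":0},{"dx":0,"dy":0,"dz":-0.002,"rx":0,"ry":0,"rz":0},{"dx":0,"dy":0,"dz":-0.002,"rx":0,"ry":0,"rz":0},{"dx":0,"dy":0,"dz":-0.002,"rx":0,"ry":0,"rz":0}]' 1
python3 -m inch '[{"dx":0,"dy":0,"dz":-0.02,"rx":0,"ry":0,"rz":0},{"dx":0,"dy":0,"dz":-0.05,"rx":0,"ry":0,"rz":0},{"dx":0,"dy":0,"dz":-0.1,"rx":0,"ry":0,"rz":0},{"dx":0,"dy":0,"dz":-0.15,"rx":0,"ry":0,"rz":0},{"dx":0,"dy":0,"dz":-0.18,"rx":0,"ry":0,"rz":0}]' >/dev/null;python3 st.py
python3 - <<'E'
from h import *
np.set_printoptions(precision=4,suppress=True)
a=grab('top','t3.png');b=grab('scene','s3.png')
ca=cv2.resize(a[170:240,130:210],(400,350),interpolation=cv2.INTER_CUBIC);
cb=cv2.resize(b[140:340,150:390],(400,350),interpolation=cv2.INTER_CUBIC)
cv2.imwrite('pics/c3.png',np.hstack([ca,cb])[:,:,::-1])
for c in('top','scene'):
  for n in('presser','strainer','cap'):
    r=nets.outline_of(c,n)
    if r: print(c,n,r[0]['confidence'],r[0]['bbox'],[np.round(at(c,*r[0]['bbox'][:2],z)[:2],3) for z in (.09,.11,.126)])
    if r and n=='presser':
        m=r[0]['pixels'].astype(np.float32); print(fit({c:m},lambda p:cyl(p[0],p[1],.012,.098,.126),[.498,.178],[.01,.01]))
    if r and n=='strainer':
        m=r[0]['pixels'].astype(np.float32); print(fit({c:m},lambda p:cyl(p[0],p[1],.029,.064,.096)+cyl(p[0],p[1],.044,.06,.064),[.498,.178],[.01,.01]))
E
```

```text
time: 14.15
tool_pos: [0.4454, -0.3319, 0.1197]
tool_rot: [-0.0, 0.701, 0.714, 0.0]
contact_force: [0.8, 0.7, -0.2]
gripper_width: 0.999
grasp_force: 0.0
yaw 1.589 pos [ 0.446 -0.333  0.27 ] F [-0.234 -0.123  0.151] T [ 0.018 -0.015  0.002] w 1.0 t 14.65 j6 -0.7929589953575737
top presser 0.67 [165.8, 197.1, 9.2, 15.1] [array([0.502, 0.177]), array([0.499, 0.174]), array([0.496, 0.171])]
(array([0.4959, 0.1761]), np.float64(0.14247310161590576))
top strainer 0.8 [167.4, 197.8, 35.5, 35.6] [array([0.5  , 0.174]), array([0.497, 0.17 ]), array([0.495, 0.167])]
(array([0.4976, 0.178 ]), np.float64(0.3099955916404724))
top cap 0.92 [372.0, 216.2, 56.3, 50.8] [array([ 0.442, -0.325]), array([ 0.44 , -0.318]), array([ 0.439, -0.313])]
scene presser 0.58 [202.8, 239.3, 15.7, 21.7] [array([0.514, 0.163]), array([0.496, 0.184]), array([0.481, 0.201])]
(array([0.4958, 0.1809]), np.float64(0.19000977277755737))
scene strainer 0.75 [204.4, 255.9, 43.4, 36.5] [array([0.479, 0.202]), array([0.463, 0.221]), array([0.449, 0.236])]
(array([0.4981, 0.1783]), np.float64(0.21749389171600342))
scene cap 0.92 [328.8, 167.6, 47.0, 54.4] [array([ 0.431, -0.293]), array([ 0.417, -0.251]), array([ 0.405, -0.217])]
```

View pics/c3.png

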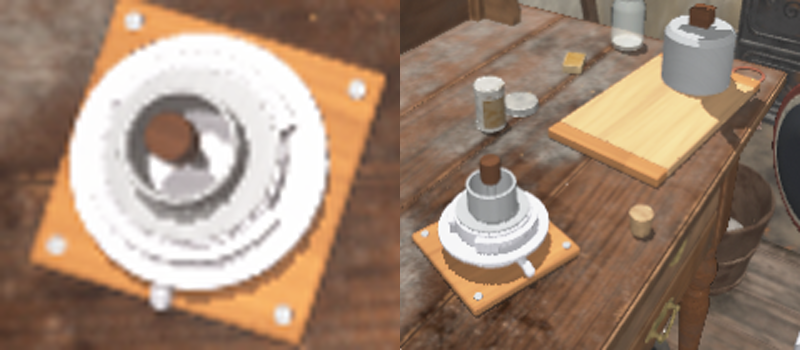

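```bash
for i in 1 2 3; do python3 -m inch '[{"dx":0.043,"dy":0.005,"dz":0,"rx":0,"ry":0,"rz":0},{"dx":0.085,"dy":0.01,"dz":0,"rx":0,"ry":0,"rz":0},{"dx":0.128,"dy":0.015,"dz":0,"rx":0,"ry":0,"rz":0},{"dx":0.17,"dy":0.02,"dz":0,"rx":0,"ry":0,"rz":0},{"dx":0.2125,"dy":0.025,"dz":0,"rx":0,"ry":0,"rz":0}]' | sed -n 2p; done
python3 -m inch '[{"dx":0,"dy":0,"dz":0.05,"rx":0,"ry":0,"rz":0},{"dx":0,"dy":0,"dz":0.1,"rx":0,"ry":0,"rz":0},{"dx":0,"dy":0,"dz":0.15,"rx":0,"ry":0,"rz":0},{"dx":0,"dy":0,"dz":0.16,"rx":0,"ry":0,"rz":0},{"dx":0,"dy":0,"dz":0.16,"rx":0,"ry":0,"rz":0}]' >/dev/null
python3 -m inch '[{"dx":0,"dy":0,"dz":0,"rx":0,"ry":0,"rz":0}]' >/dev/null; python3 st.py; python3 -c "
from h import *
print(delta([.4965,.178,.101]))"
```

```text
tool_pos: [0.4618, -0.1603, 0.2626]
tool_pos: [0.4786, 0.01, 0.2627]
tool_pos: [0.4955, 0.1802, 0.2626]
yaw 1.589 pos [0.497 0.179 0.138] F [-0.018  0.361 -0.578] T [ 0.025 -0.072  0.004] w 1.0 t 17.15 j6 0.1863926055481723
[-0.00126376 -0.00104975  0.04615374]
```

```bash
python3 -m inch '[{"dx":-0.001,"dy":-0.001,"dz":0.02,"rx":0,"ry":0,"rz":0},{"dx":-0.001,"dy":-0.001,"dz":0.035,"rx":0,"ry":0,"rz":0},{"dx":-0.001,"dy":-0.001,"dz":0.045,"rx":0,"ry":0,"rz":0},{"dx":-0.001,"dy":-0.001,"dz":0.045,"rx":0,"ry":0,"rz":0},{"dx":-0.001,"dy":-0.001,"dz":0.045,"rx":0,"ry":0,"rz":0}]' >/dev/null; python3 st.py
for i in 1 2; do python3 -m inch '[{"dx":0,"dy":0,"dz":0,"rx":0,"ry":0,"rz":0},{"dx":0,"dy":0,"dz":0,"rx":0,"ry":0,"rz":0},{"dx":0,"dy":0,"dz":0,"rx":0,"ry":0,"rz":0},{"dx":0,"dy":0,"dz":0,"rx":0,"ry":0,"rz":0}]' -1 >/dev/null; python3 st.py; done
```

```text
yaw 1.589 pos [0.495 0.178 0.1  ] F [ 0.298 -0.002  0.679] T [ 0.013  0.01  -0.062] w 1.003 t 17.65 j6 0.18518074350478264
yaw 1.589 pos [0.496 0.178 0.1  ] F [0.423 0.997 0.016] T [-0.03  -0.139  0.006] w 0.332 t 18.05 j6 0.18516913494933046
yaw 1.589 pos [0.496 0.178 0.1  ] F [ 1.678 -0.128  0.783] T [ 0.017 -0.17   0.031] w 0.259 t 18.45 j6 0.18515064534713876
```

```bash
python3 -m inch '[{"dx":0,"dy":0,"dz":-0.01,"rx":0,"ry":0,"rz":0},{"dx":0,"dy":0,"dz":-0.03,"rx":0,"ry":0,"rz":0},{"dx":0,"dy":0,"dz":-0.06,"rx":0,"ry":0,"rz":0},{"dx":0,"dy":0,"dz":-0.1,"rx":0,"ry":0,"rz":0},{"dx":0,"dy":0,"dz":-0.13,"rx":0,"ry":0,"rz":0}]' >/dev/null
python3 -m inch '[{"dx":0,"dy":0,"dz":-0.015,"rx":0,"ry":0,"rz":0},{"dx":0,"dy":0,"dz":-0.015,"rx":0,"ry":0,"rz":0},{"dx":0,"dy":0,"dz":-0.015,"rx":0,"ry":0,"rz":0}]'>/dev/null; python3 st.py; python3 -c "
from h import *
cv2.imwrite('pics/s4.png',cv2.resize(optics.grab_frame('scene')[130:330,130:330,::-1],(400,400)))"
```

```text
yaw 1.589 pos [0.495 0.178 0.215] F [-0.045  0.429 -1.598] T [-0.058 -0.004 -0.039] w 0.261 t 19.25 j6 0.1851577182132603
```

View pics/s4.png

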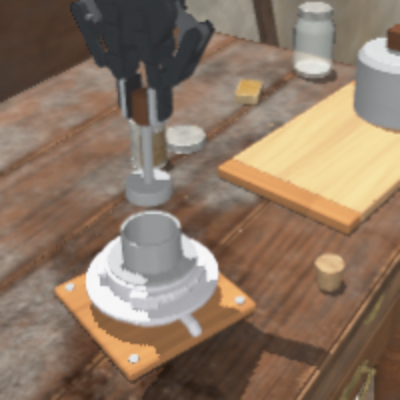

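```bash
for i in 1 2; do python3 -m inch '[{"dx":-0.047,"dy":-0.005,"dz":0,"rx":0,"ry":0,"rz":0},{"dx":-0.094,"dy":-0.01,"dz":0,"rx":0,"ry":0,"rz":0},{"dx":-0.141,"dy":-0.015,"dz":0,"rx":0,"ry":0,"rz":0},{"dx":-0.188,"dy":-0.02,"dz":0,"rx":0,"ry":0,"rz":0},{"dx":-0.236,"dy":-0.026,"dz":0,"rx":0,"ry":0,"rz":0}]' | sed -n 2p; done
python3 -m inch '[{"dx":0,"dy":0,"dz":0.04,"rx":0,"ry":0,"rz":0},{"dx":0,"dy":0,"dz":0.08,"rx":0,"ry":0,"rz":0},{"dx":0,"dy":0,"dz":0.11,"rx":0,"ry":0,"rz":0},{"dx":0,"dy":0,"dz":0.135,"rx":0,"ry":0,"rz":0},{"dx":0,"dy":0,"dz":0.135,"rx":0,"ry":0,"rz":0}]'>/dev/null; python3 st.py
for i in 1 2 3; do python3 -m inch '[{"dx":0,"dy":0,"dz":0.001,"rx":0,"ry":0,"rz":0},{"dx":0,"dy":0,"dz":0.002,"rx":0,"ry":0,"rz":0},{"dx":0,"dy":0,"dz":0.002,"rx":0,"ry":0,"rz":0}]' >/dev/null; python3 st.py;done
```

```text
tool_pos: [0.4766, -0.0122, 0.214]
tool_pos: [0.4595, -0.2012, 0.214]
yaw 1.589 pos [ 0.457 -0.198  0.103] F [ 0.28   0.079 -1.302] T [ 0.036  0.051 -0.037] w 0.264 t 20.8 j6 -0.5767582522784974
yaw 1.589 pos [ 0.461 -0.201  0.108] F [-0.016 -0.268 -1.366] T [ 0.004  0.006 -0.008] w 0.262 t 21.1 j6 -0.5767116145137412
yaw 1.589 pos [ 0.461 -0.2    0.105] F [ 0.099  0.539 -1.52 ] T [ 0.007  0.046 -0.003] w 0.257 t 21.4 j6 -0.576767946336732
yaw 1.589 pos [ 0.461 -0.2    0.103] F [ 0.498 -0.255 -0.821] T [ 0.006  0.03  -0.054] w 0.259 t 21.7 j6 -0.5767845266168509
```

```bash
for i in 1 2 3; do python3 -m inch '[{"dx":0,"dy":0,"dz":0.001,"rx":0,"ry":0,"rz":0},{"dx":0,"dy":0,"dz":0.002,"rx":0,"ry":0,"rz":0},{"dx":0,"dy":0,"dz":0.002,"rx":0,"ry":0,"rz":0}]' >/dev/null; python3 st.py;done
for i in 1 2 3; do python3 -m inch '[{"dx":0,"dy":0,"dz":0.001,"rx":0,"ry":0,"rz":0},{"dx":0,"dy":0,"dz":0.001,"rx":0,"ry":0,"rz":0}]' >/dev/null; python3 st.py;done
```

```text
yaw 1.589 pos [ 0.461 -0.2    0.102] F [-0.064 -0.528 -1.872] T [-0.019  0.008  0.02 ] w 0.258 t 22.0 j6 -0.5767138093871007
yaw 1.589 pos [ 0.461 -0.2    0.1  ] F [ 0.101  0.743 -1.895] T [ 0.022 -0.031  0.01 ] w 0.262 t 22.3 j6 -0.5767589738945698
yaw 1.589 pos [ 0.461 -0.2    0.098] F [ 0.694 -0.274 -3.468] T [ 0.012 -0.027 -0.006] w 0.261 t 22.6 j6 -0.5767272646647067
yaw 1.589 pos [ 0.461 -0.2    0.098] F [-0.621  0.651 -1.138] T [-0.015 -0.005  0.047] w 0.259 t 22.8 j6 -0.5767871845987731
yaw 1.589 pos [ 0.461 -0.2    0.097] F [ 0.485  0.058 -1.015] T [-0.024  0.037  0.024] w 0.262 t 23.0 j6 -0.5767475947642965
yaw 1.589 pos [ 0.461 -0.2    0.096] F [ 0.257  0.32  -1.454] T [-0.011  0.022  0.035] w 0.264 t 23.2 j6 -0.5767652800967796
```

```bash
for i in 1 2 3 4; do python3 -m inch '[{"dx":0,"dy":0,"dz":0.001,"rx":0,"ry":0,"rz":0},{"dx":0,"dy":0,"dz":0.001,"rx":0,"ry":0,"rz":0}]' >/dev/null; python3 st.py;done
```

```text
yaw 1.589 pos [ 0.461 -0.2    0.095] F [-0.605 -0.251 -0.176] T [-0.016  0.011  0.018] w 0.258 t 23.4 j6 -0.5767647131871315
yaw 1.589 pos [ 0.461 -0.201  0.095] F [-2.012 -0.206  4.143] T [0.081 0.394 0.039] w 0.264 t 23.6 j6 -0.5767333563372766
yaw 1.589 pos [ 0.461 -0.201  0.095] F [-1.747  2.065  6.858] T [ 0.253  0.616 -0.021] w 0.263 t 23.8 j6 -0.5767199192966954
yaw 1.589 pos [ 0.462 -0.201  0.095] F [-2.41   1.452 11.286] T [ 0.35   0.933 -0.059] w 0.261 t 24.0 j6 -0.5766938821810984
```

```bash
python3 -m inch '[{"dx":0,"dy":0,"dz":-0.003,"rx":0,"ry":0,"rz":0},{"dx":0,"dy":0,"dz":-0.003,"rx":0,"ry":0,"rz":0}]' >/dev/null; python3 st.py
python3 -m inch '[{"dx":0,"dy":0,"dz":0,"rx":0,"ry":0,"rz":0},{"dx":0,"dy":0,"dz":0,"rx":0,"ry":0,"rz":0},{"dx":0,"dy":0,"dz":0,"rx":0,"ry":0,"rz":0},{"dx":0,"dy":0,"dz":0,"rx":0,"ry":0,"rz":0},{"dx":0,"dy":0,"dz":0,"rx":0,"ry":0,"rz":0}]' 1
python3 -m inch '[{"dx":0,"dy":0,"dz":-0.02,"rx":0,"ry":0,"rz":0},{"dx":0,"dy":0,"dz":-0.05,"rx":0,"ry":0,"rz":0},{"dx":0,"dy":0,"dz":-0.1,"rx":0,"ry":0,"rz":0},{"dx":0,"dy":0,"dz":-0.14,"rx":0,"ry":0,"rz":0},{"dx":0,"dy":0,"dz":-0.16,"rx":0,"ry":0,"rz":0}]' >/dev/null
for i in 1 2; do python3 -m inch '[{"dx":0.047,"dy":0.0054,"dz":0,"rx":0,"ry":0,"rz":0},{"dx":0.094,"dy":0.011,"dz":0,"rx":0,"ry":0,"rz":0},{"dx":0.141,"dy":0.0162,"dz":0,"rx":0,"ry":0,"rz":0},{"dx":0.188,"dy":0.022,"dz":0,"rx":0,"ry":0,"rz":0},{"dx":0.2365,"dy":0.0275,"dz":0,"rx":0,"ry":0,"rz":0}]' | sed -n 2p; done
python3 -m inch '[{"dx":0,"dy":0,"dz":0,"rx":0,"ry":0,"rz":0},{"dx":0,"dy":0,"dz":0,"rx":0,"ry":0,"rz":0}]' >/dev/null; python3 st.py
python3 - <<'E'
from h import *
grab('scene','s5.png'); a=optics.grab_frame('top')
cv2.imwrite('pics/c5.png',np.hstack([cv2.imread('pics/s5.png')[100:340,130:400]]))
print(delta([.498,.178,.12]))
E
```

```text
yaw 1.589 pos [ 0.461 -0.2    0.095] F [ 1.309 -0.291  3.773] T [0.041 0.082 0.008] w 0.264 t 24.2 j6 -0.5767579132070029
time: 24.7
tool_pos: [0.4607, -0.2002, 0.0952]
tool_rot: [-0.0, 0.701, 0.714, -0.0]
contact_force: [0.0, 0.3, 0.2]
gripper_width: 1.001
grasp_force: 0.0
tool_pos: [0.4787, -0.0092, 0.2223]
tool_pos: [0.4972, 0.1804, 0.2222]
yaw 1.591 pos [0.497 0.179 0.222] F [-0.619 -0.427 -0.542] T [ 0.045  0.019 -0.024] w 1.0 t 26.4 j6 0.18540724457886804
[-0.00018814  0.00083803  0.1282103 ]
```

View pics/c5.png

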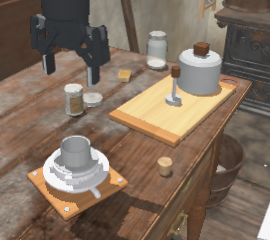

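```bash
python3 -m inch '[{"dx":0,"dy":0.001,"dz":0.05,"rx":0,"ry":0,"rz":0},{"dx":0,"dy":0.001,"dz":0.1,"rx":0,"ry":0,"rz":0},{"dx":0,"dy":0.001,"dz":0.13,"rx":0,"ry":0,"rz":0},{"dx":0,"dy":0.001,"dz":0.14,"rx":0,"ry":0,"rz":0},{"dx":0,"dy":0.001,"dz":0.14,"rx":0,"ry":0,"rz":0}]' >/dev/null
python3 -m inch '[{"dx":0,"dy":0,"dz":0.02,"rx":0,"ry":0,"rz":0},{"dx":0,"dy":0,"dz":0.04,"rx":0,"ry":0,"rz":0},{"dx":0,"dy":0,"dz":0.05,"rx":0,"ry":0,"rz":0},{"dx":0,"dy":0,"dz":0.0525,"rx":0,"ry":0,"rz":0},{"dx":0,"dy":0,"dz":0.0525,"rx":0,"ry":0,"rz":0}]' >/dev/null; python3 st.py
for i in 1 2; do python3 -m inch '[{"dx":0,"dy":0,"dz":0,"rx":0,"ry":0,"rz":0},{"dx":0,"dy":0,"dz":0,"rx":0,"ry":0,"rz":0},{"dx":0,"dy":0,"dz":0,"rx":0,"ry":0,"rz":0},{"dx":0,"dy":0,"dz":0,"rx":0,"ry":0,"rz":0}]' -1 >/dev/null; python3 st.py; done
```

```text
yaw 1.589 pos [0.499 0.179 0.07 ] F [-0.127 -0.143  0.4  ] T [-0.025 -0.059 -0.011] w 1.0 t 27.5 j6 0.18548010913649468
yaw 1.589 pos [0.5   0.179 0.071] F [0.016 0.09  4.609] T [-0.085  0.175  0.001] w 0.661 t 27.9 j6 0.1855507813170976
yaw 1.589 pos [0.5   0.179 0.071] F [ 0.439 -0.35   5.76 ] T [-0.017  0.2   -0.045] w 0.659 t 28.3 j6 0.18558122329169052
```

```bash
python3 -m inch '[{"dx":0,"dy":0,"dz":-0.01,"rx":0,"ry":0,"rz":0},{"dx":0,"dy":0,"dz":-0.025,"rx":0,"ry":0,"rz":0},{"dx":0,"dy":0,"dz":-0.05,"rx":0,"ry":0,"rz":0},{"dx":0,"dy":0,"dz":-0.08,"rx":0,"ry":0,"rz":0},{"dx":0,"dy":0,"dz":-0.11,"rx":0,"ry":0,"rz":0}]' >/dev/null; 
python3 -m inch '[{"dx":0,"dy":0,"dz":-0.01,"rx":0,"ry":0,"rz":0},{"dx":0,"dy":0,"dz":-0.01,"rx":0,"ry":0,"rz":0}]' >/dev/null; python3 st.py
python3 - <<'E'
from h import *
print(delta([.4704,-.1085,.17]))
b=optics.grab_frame('scene'); cv2.imwrite('pics/s6.png',cv2.resize(b[100:340,130:330,::-1],(400,480)))
E
```

```text
yaw 1.589 pos [0.499 0.179 0.167] F [ 0.271  0.273 -2.071] T [ 0.03  -0.021  0.015] w 0.655 t 29.0 j6 0.18553322332723943
[-0.358782   -0.04286266 -0.00396375]
```

View pics/s6.png

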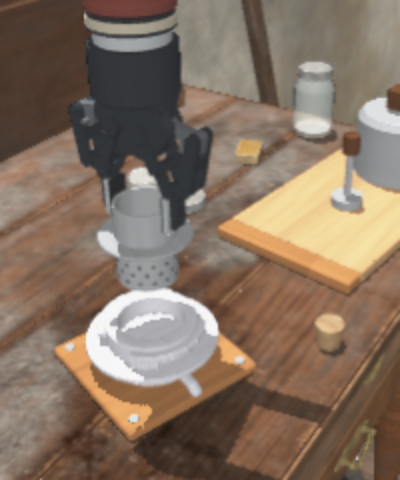

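```bash
for i in 1 2; do python3 -m inch '[{"dx":-0.036,"dy":-0.0043,"dz":0,"rx":0,"ry":0,"rz":0},{"dx":-0.072,"dy":-0.0086,"dz":0,"rx":0,"ry":0,"rz":0},{"dx":-0.108,"dy":-0.0129,"dz":0,"rx":0,"ry":0,"rz":0},{"dx":-0.144,"dy":-0.0172,"dz":0,"rx":0,"ry":0,"rz":0},{"dx":-0.18,"dy":-0.0215,"dz":0,"rx":0,"ry":0,"rz":0}]' | sed -n 2p; done
python3 -m inch '[{"dx":0,"dy":0,"dz":0.03,"rx":0,"ry":0,"rz":0},{"dx":0,"dy":0,"dz":0.06,"rx":0,"ry":0,"rz":0},{"dx":0,"dy":0,"dz":0.08,"rx":0,"ry":0,"rz":0},{"dx":0,"dy":0,"dz":0.095,"rx":0,"ry":0,"rz":0},{"dx":0,"dy":0,"dz":0.1,"rx":0,"ry":0,"rz":0}]'>/dev/null; python3 st.py
for i in 1 2 3; do python3 -m inch '[{"dx":0,"dy":0,"dz":0.001,"rx":0,"ry":0,"rz":0},{"dx":0,"dy":0,"dz":0.003,"rx":0,"ry":0,"rz":0},{"dx":0,"dy":0,"dz":0.003,"rx":0,"ry":0,"rz":0}]' >/dev/null; python3 st.py;done
```

```text
tool_pos: [0.4824, 0.0337, 0.1631]
tool_pos: [0.468, -0.1103, 0.1631]
yaw 1.589 pos [ 0.468 -0.109  0.082] F [ 0.221 -0.112 -2.031] T [0.029 0.015 0.019] w 0.657 t 30.55 j6 -0.4025245025151075
yaw 1.589 pos [ 0.47  -0.11   0.084] F [-0.182 -0.219 -1.822] T [-0.006 -0.024  0.031] w 0.665 t 30.85 j6 -0.4025150755526435
yaw 1.589 pos [ 0.469 -0.11   0.081] F [-0.805  0.357 -1.531] T [0.005 0.051 0.011] w 0.663 t 31.15 j6 -0.4025028440459094
yaw 1.589 pos [ 0.469 -0.11   0.078] F [ 0.471  0.449 -2.275] T [ 0.014  0.038 -0.069] w 0.661 t 31.45 j6 -0.4025330529030585
```

```bash
for i in 1 2 3; do python3 -m inch '[{"dx":0,"dy":0,"dz":0.001,"rx":0,"ry":0,"rz":0},{"dx":0,"dy":0,"dz":0.002,"rx":0,"ry":0,"rz":0},{"dx":0,"dy":0,"dz":0.002,"rx":0,"ry":0,"rz":0}]' >/dev/null; python3 st.py;done
for i in 1 2 3 ; do python3 -m inch '[{"dx":0,"dy":0,"dz":0.001,"rx":0,"ry":0,"rz":0},{"dx":0,"dy":0,"dz":0.001,"rx":0,"ry":0,"rz":0}]' >/dev/null; python3 st.py;done
```

```text
yaw 1.589 pos [ 0.469 -0.11   0.076] F [ 0.713 -0.389 -1.671] T [ 0.003 -0.011 -0.019] w 0.661 t 31.75 j6 -0.4025557139730168
yaw 1.589 pos [ 0.469 -0.11   0.075] F [-0.718 -0.637 -1.838] T [-0.031  0.021 -0.031] w 0.661 t 32.05 j6 -0.4025331569139402
yaw 1.589 pos [ 0.469 -0.11   0.073] F [ 0.263 -0.044 -1.366] T [-0.011 -0.011 -0.049] w 0.659 t 32.35 j6 -0.40251481939388806
yaw 1.589 pos [ 0.469 -0.11   0.072] F [ 0.758  0.279 -1.692] T [-0.012 -0.016 -0.001] w 0.658 t 32.55 j6 -0.40249062814692066
yaw 1.589 pos [ 0.469 -0.11   0.072] F [ 0.556 -0.609 -1.542] T [-0.03  -0.006 -0.018] w 0.654 t 32.75 j6 -0.4025191002549904
yaw 1.589 pos [ 0.47  -0.11   0.071] F [ 0.207 -0.135 -1.033] T [0.009 0.027 0.025] w 0.665 t 32.95 j6 -0.402527222209465
```

```bash
for i in 1 2 3 ; do python3 -m inch '[{"dx":0,"dy":0,"dz":0.001,"rx":0,"ry":0,"rz":0},{"dx":0,"dy":0,"dz":0.001,"rx":0,"ry":0,"rz":0}]' >/dev/null; python3 st.py;done
```

```text
yaw 1.589 pos [ 0.47  -0.11   0.071] F [-3.26   0.91   3.521] T [0.103 0.449 0.007] w 0.659 t 33.15 j6 -0.4025083948041333
yaw 1.589 pos [ 0.47  -0.11   0.071] F [-4.678  0.873 10.251] T [ 0.266  1.024 -0.076] w 0.662 t 33.35 j6 -0.4024214130426422
yaw 1.59 pos [ 0.47  -0.11   0.071] F [-7.619  2.127 15.166] T [ 0.359  1.54  -0.003] w 0.664 t 33.55 j6 -0.40242061105744853
```

Landed; relieve, release, rise, and back away so the board is visible.

```bash
python3 -m inch '[{"dx":0,"dy":0,"dz":-0.002,"rx":0,"ry":0,"rz":0},{"dx":0,"dy":0,"dz":-0.003,"rx":0,"ry":0,"rz":0},{"dx":0,"dy":0,"dz":-0.003,"rx":0,"ry":0,"rz":0}]' >/dev/null; python3 st.py
python3 -m inch '[{"dx":0,"dy":0,"dz":0,"rx":0,"ry":0,"rz":0},{"dx":0,"dy":0,"dz":0,"rx":0,"ry":0,"rz":0},{"dx":0,"dy":0,"dz":0,"rx":0,"ry":0,"rz":0},{"dx":0,"dy":0,"dz":0,"rx":0,"ry":0,"rz":0},{"dx":0,"dy":0,"dz":0,"rx":0,"ry":0,"rz":0}]' 1
python3 -m inch '[{"dx":0,"dy":0,"dz":-0.02,"rx":0,"ry":0,"rz":0},{"dx":0,"dy":0,"dz":-0.05,"rx":0,"ry":0,"rz":0},{"dx":0,"dy":0,"dz":-0.1,"rx":0,"ry":0,"rz":0},{"dx":0,"dy":0,"dz":-0.15,"rx":0,"ry":0,"rz":0},{"dx":0,"dy":0,"dz":-0.2,"rx":0,"ry":0,"rz":0}]' >/dev/null
python3 -m inch '[{"dx":0.04,"dy":0,"dz":0,"rx":0,"ry":0,"rz":0},{"dx":0.08,"dy":0,"dz":0,"rx":0,"ry":0,"rz":0},{"dx":0.12,"dy":0,"dz":0,"rx":0,"ry":0,"rz":0},{"dx":0.16,"dy":0,"dz":0,"rx":0,"ry":0,"rz":0},{"dx":0.2,"dy":0,"dz":0,"rx":0,"ry":0,"rz":0}]' >/dev/null; python3 st.py
python3 - <<'E'
from h import *
a=grab('top','t7.png'); b=grab('scene','s7.png')
cv2.imwrite('pics/c7.png',np.hstack([cv2.resize(a[110:290,130:420],(435,270)),cv2.resize(b[120:320,150:390],(324,270))])[:,:,::-1])
E
```

```text
yaw 1.589 pos [ 0.47  -0.11   0.071] F [-1.64   0.042  1.432] T [-0.013 -0.006  0.024] w 0.662 t 33.85 j6 -0.4025542623987121
time: 34.35
tool_pos: [0.4694, -0.1096, 0.0708]
tool_rot: [-0.0, 0.701, 0.714, 0.0]
contact_force: [-0.3, 0.0, -0.3]
gripper_width: 1.001
grasp_force: 0.0
yaw 1.589 pos [0.466 0.052 0.231] F [ 0.171  0.42  -0.202] T [-0.004  0.011  0.034] w 0.998 t 35.35 j6 -0.06705093156264195
```

View pics/c7.png

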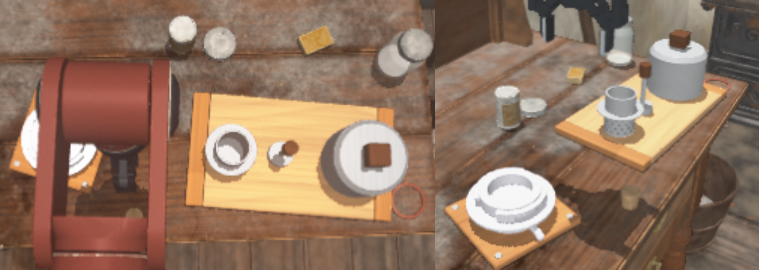

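The strainer (230,150), presser (285,152) and cap (365,157) all stand upright on the board. The tin, jar lid and cork are where they were.

```bash
python3 -m inch '[{"dx":0,"dy":0,"dz":0,"rx":0,"ry":0,"rz":0},{"dx":0,"dy":0,"dz":0,"rx":0,"ry":0,"rz":0}]' | head -1; python3 -c "
from plant import ticket
print(ticket.job_done())"
```

```text
time: 35.65
the job is handed in; nothing more can be done
None
```

The press is apart and handed in at 35.7 s: cap, presser and strainer came off in that order and stand upright on the draining board, with the tin, jar lid and cork left where they were.

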